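# Sweep the loose clips into the catch tray

## Task

Clear the table for the next patient: with the closed fingers, sweep the two loose bulldog clips along the table, through the open front and completely into the three-walled metal catch tray, leaving them lying flat there. Push them only, at a calm pace: do not lift or flick a clip. Leave the two vials that stand among the clips, the tape roll and the note block where they are.

Things in the scene. Friction and masses are not known exactly. Their poses are not given: they have to be found in the camera images.
- catch_tray: plain sheet-metal catch tray fixed to the table, walls on three sides (left, right, back) and open at the front; inner width 200 mm (y from -100 to +100), inner depth 115 mm (x from 0 at the open front to +115 at the back wall), walls 4 mm thick, 31 mm high with their rim. No lip: its floor is flush with the table, so things slide straight in. Origin at table height in the middle of the open front; x points horizontally into the tray, y across to its left, z up
- clip_a: a bulldog (spring) clip lying flat on the table, about 32 x 33 mm in plan, its black jaw body 13 mm high and its wire loops up to 24 mm; 18 g, slides on the table when pushed. Origin on its underside, near the middle (the solid part reaches 16 mm either way along its x, 12 mm to its -y, 16 mm to its +y), z up; yaw at random. Before the work it lies 100 to 170 mm in front of the tray's open front
- clip_b: a bulldog (spring) clip lying flat on the table, about 32 x 33 mm in plan, its black jaw body 13 mm high and its wire loops up to 24 mm; 18 g, slides on the table when pushed. Origin on its underside, near the middle (the solid part reaches 16 mm either way along its x, 12 mm to its -y, 16 mm to its +y), z up; yaw at random. Before the work it lies 100 to 170 mm in front of the tray's open front
- vial_a: a closed glass vial, 16 mm across, 39 mm tall, standing upright in the row of clips; origin at the middle of its underside, z up. It is to stay where it stands
- vial_b: a closed glass vial, 16 mm across, 39 mm tall, standing upright in the row of clips; origin at the middle of its underside, z up. It is to stay where it stands
- tape_roll: a flat roll of skin-coloured fixing tape lying beside the tray, 62 x 65 mm, 26 mm high; origin at the middle of its underside, z up. It is to stay where it is
- notes: a block of sticky notes lying beside the tray, 78 x 77 mm, 24 mm high; origin at the middle of its underside, z up. It is to stay where it is

How it is judged:
By the outcome, as a careful person would: the job done as asked, in the order asked, and still so for the second after the job is handed in, with the robot touching nothing.
It also fails if it takes over 61 s, if anything falls off the work surface, if the arm or the gripper's body presses on something with over 40 N, if the wrist force passes 120 N, or if a joint passes its speed limit or range.

## Robot

A 6-joint arm with a two-finger parallel gripper is mounted at the origin on a cart in front of the work surface, level with it; the furniture and walls round the work are solid. World frame = base frame: x ahead of the robot, y to its left, z up, the work surface at z = 0. Lengths are in m, angles in rad, forces in N, time in s.
With the tool pointing down it reaches from about 0.35 to 0.975 m from the base axis. Payload 4.9 kg.
Tool frame: the origin (TCP) lies between the finger pads; the fingertips stand 17 mm ahead of it and the grasp point (between the pads) lies 2 mm behind it; z points along the fingers, y is the line along which they close (so a half turn about z gives the same grasp; the last joint's range is limited). The gripper opens to 85 mm and grips with 20 to 120 N. Pads are 22 mm wide; open, the fingers measure 114 mm over their backs; the gripper's body (76 mm by 85 mm) begins 54 mm behind the grasp point. The pads swing forward as they close: fully open they stand 13 mm farther back than shut.
Start: joints at [0.997, 0.053, 1.613, -0, 1.476, -0.119], TCP at [0.275, 0.561, 0.248] pointing down, gripper open.
Joint ranges: [-3.01, 3.01], [-1.01, 2.22], [0.06, 2.58], [-1.02, 4.17], [0.09, 2.62], [-3.14, 3.14]. Speed limits (rad/s): [2.57, 2.57, 3.14, 3.14, 3.14, 3.14].

## Interface

Orientations are given as a unit quaternion [w, x, y, z].
In Python, from workcell import * gives the robot as it stands. The module is installed in compiled form; this text tells all that it offers. Calls block until the motion is done:
- move_to(position, orientation): joint-space move of the TCP to a pose.
- line_to(position, frame=None, feed=0.15, stop_force=None): straight line of the TCP; frame=None keeps the orientation; feed is the mean speed in m/s. With stop_force (N) it stops when the force on the tool has changed by that much, and returns True; else False.
- movej(angles): joint-space move.
- gripper_to(opening): opening from 0.0 (shut) to 1.0 (fully open); the grip force is fixed at half the most; returns when the fingers have stopped.
- pause(seconds).
- inverse_kinematics(position, orientation): joint angles nearest the present ones, or None.
- read_camera(name): name is "scene" or "side" or "wrist"; returns a dict with "color" (400x640x3 uint8, blue, green, red), "K" (3x3 intrinsics, pixels), "k1" (the pictures are not rectified: a ray, as slopes to the right and down, at radius r is drawn at 1 + k1 r^2 times it, then the intrinsics apply), "extrinsics" (4x4, takes a point from world to camera coordinates). Camera axes: x right, y down, z forward; pixel columns grow to the right and rows downward; lengths in m; the calibration is good to about 2 mm. A picture is of the moment at which its call begins. There is no depth.
A pose or a line that the arm cannot do raises PlanningError and nothing moves.
- job_done(): hands the job in; it is judged then, once.
Trained networks look in a picture, given as the dict that the camera call returned (one of the last four; its "shot" number tells which), for a name from the list of things; names that differ only in an ending like _2 or _b are one class to them, and where a whole thing is asked for, a point or a joint stands for the part that bears it (a point fixed in the world has none). Each returns a list of dicts, best first, with "score" (0 to 1); they miss things now and then, are a little off and sometimes report something else, mostly with a low value. They report only what shows in the picture. A call takes as long as a camera call.
- boxes_of(picture, query): "at" ([column, row] in pixels, amid what is visible of it).
- masks_of(picture, query): "mask" (400x640 bool, what is visible of it) and "at" ([column, row] in pixels, amid what is visible of it).
Readings, each from a call of its own:
- current_clock(): time.
- current_qpos(): joint angles.
- current_qvel(): joint speeds.
- current_tau(): joint torques, N m.
- current_tool_pos(): TCP position.
- current_orientation(): TCP orientation.
- current_wrist_force(): force on the tool from outside, world axes, zero at the start.
- current_ft_torque(): the same for the moment, N m.
- current_gripper_width(): opening from 0.0 (shut) to 1.0 (fully open).
- current_grasp_force(): force on a finger pad.
Only numpy, scipy, OpenCV 4.12 (cv2) and the standard library are available. Lean on these libraries where they do the work, as an engineer would, in place of code of your own. Each camera call takes 0.05 s, during which the arm holds its last target. There are 200 camera calls.

## Working session

There is one attempt and no reset: what is moved stays moved. The work goes in short steps, each a Python script; the robot and the scene stay as the last script left them, time stands still between calls to the robot, and variables do not carry over. Pictures are saved under pics/ and viewed, at most 10 in all, crops included, and the job is handed in when it is done.

```bash
mkdir -p pics
cat > h.py <<'E'
from workcell import *
import numpy as np, cv2
def ray(c,px):
    K=c["K"]; x=np.array([(px[0]-K[0,2])/K[0,0],(px[1]-K[1,2])/K[1,1]]); u=x.copy()
    for _ in range(20): u=x/(1+c["k1"]*(u@u))
    E=c["extrinsics"]; R=E[:3,:3]; return -R.T@E[:3,3], R.T@np.array([u[0],u[1],1])
def onz(c,px,z):
    o,d=ray(c,px); return o+d*(z-o[2])/d[2]
def proj(c,p):
    E=c["extrinsics"]; q=E[:3,:3]@np.array(p)+E[:3,3]; u=q[:2]/q[2]; u=u*(1+c["k1"]*(u@u))
    return c["K"][:2,:2]@u+c["K"][:2,2]
E
python3 - <<'E'
from h import *
print(current_clock(), current_orientation())
for n in ("scene","side"):
    c=read_camera(n); cv2.imwrite(f"pics/{n}0.png",c["color"]); print(n,-c["extrinsics"][:3,:3].T@c["extrinsics"][:3,3])
    for q,z in (("clip_a",.008),("vial_a",.02),("tape_roll",.013),("notes",.012),("catch_tray",.0)):
        for m in boxes_of(c,q)[:4]: print(q,round(m["score"],2),np.round(m["at"]),np.round(onz(c,m["at"],z),3))
E
```

```text
0.0 [-3.44480105e-04  2.25446054e-01  9.74255115e-01 -9.63863976e-04]
scene [-0.12889057  0.575937    0.64562951]
clip_a 0.8 [304. 247.] [0.499 0.121 0.008]
clip_a 0.54 [345. 236.] [0.478 0.036 0.008]
vial_a 0.62 [376. 218.] [ 0.477 -0.042  0.02 ]
tape_roll 0.67 [242. 204.] [0.689 0.149 0.013]
notes 0.58 [392. 170.] [ 0.608 -0.213  0.012]
catch_tray 0.65 [322. 184.] [ 0.669 -0.051  0.   ]
catch_tray 0.58 [395. 167.] [ 0.626 -0.242  0.   ]
side [0.50310362 1.03762459 0.72171671]
clip_a 0.52 [366. 233.] [0.479 0.054 0.008]
clip_a 0.44 [356. 248.] [0.502 0.117 0.008]
tape_roll 0.65 [277. 251.] [0.687 0.153 0.013]
notes 0.93 [327. 180.] [ 0.599 -0.198  0.012]
catch_tray 0.6 [297. 207.] [ 0.672 -0.06   0.   ]
```

Run:
```python
import cv2
a=cv2.imread("pics/scene0.png")[130:290,200:460]; b=cv2.imread("pics/side0.png")[140:300,220:480]
cv2.imwrite("pics/v1.png",cv2.resize(cv2.vconcat([a,b]),None,fx=1.87,fy=1.87,interpolation=2))
```

```text
(no output)
```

View pics/v1.png

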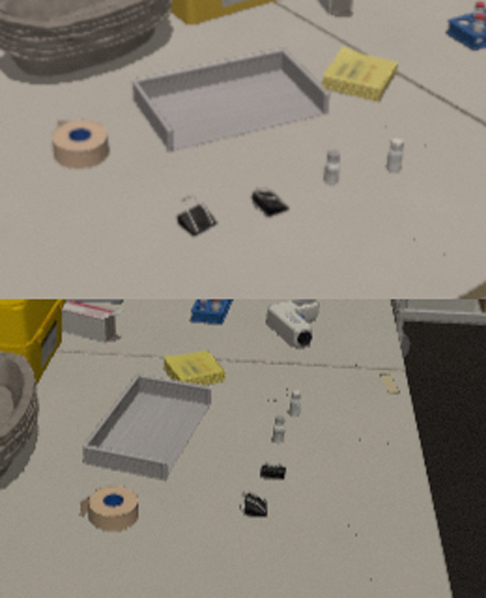

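The scene shows the two clips (about 304,247 and 345,236 in scene), the vials to their right (376,218 and about 411,212), and the tray opening toward the robot. I'll look from the wrist next.

Run:
```python
from h import *
gripper_to(0.0)
move_to([0.47,0.03,0.33],[0,0.7071068,0.7071068,0])  # trial yaw
c=read_camera("wrist"); cv2.imwrite("pics/w1.png",c["color"]); print(current_clock(),current_qpos(),-c["extrinsics"][:3,:3].T@c["extrinsics"][:3,3])
for q,z in (("clip_a",.008),("vial_a",.02),("catch_tray",.0),("notes",.012),("tape_roll",.013)):
    for m in boxes_of(c,q)[:4]: print(q,round(m["score"],2),np.round(m["at"]),np.round(onz(c,m["at"],z),3))
```

```text
3.475 [-9.31134350e-02 -3.60737622e-01  1.84832200e+00  1.55895957e-04
  1.65440878e+00 -9.44679834e-02] [0.47085993 0.11468064 0.45476356]
clip_a 0.83 [326. 140.] [0.48  0.041 0.008]
clip_a 0.79 [346.  73.] [0.502 0.119 0.008]
vial_a 0.66 [323. 208.] [ 0.476 -0.045  0.02 ]
vial_a 0.45 [304. 255.] [ 0.451 -0.113  0.02 ]
catch_tray 0.93 [467. 198.] [ 0.668 -0.037  0.   ]
catch_tray 0.39 [422. 306.] [ 0.625 -0.208  0.   ]
notes 0.84 [424. 307.] [ 0.623 -0.2    0.012]
tape_roll 0.76 [513.  38.] [0.687 0.156 0.013]
```

View pics/w1.png

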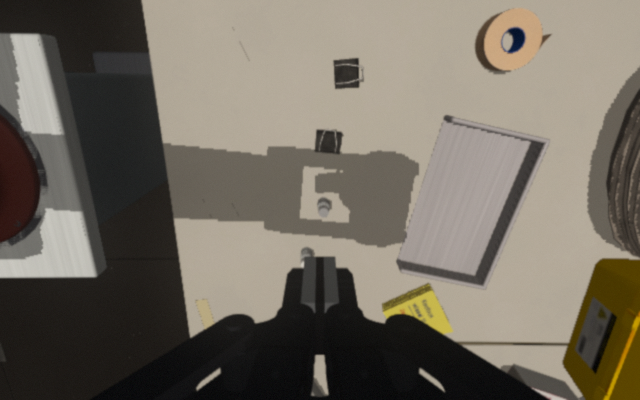

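The wrist view shows clips at (326,140) and (346,73), vials at (323,207) and (306,254), and the tray front running from (447,118) to (400,266), rotated somewhat.

Run:
```python
from h import *
c=read_camera("wrist")
P=[onz(c,p,.031)[:2] for p in ((446,117),(549,139),(487,288),(398,263))]
for p in P: print(np.round(p,3))
for i in range(4): print(np.linalg.norm(P[i]-P[(i+1)%4]).round(3), np.degrees(np.arctan2(*(P[(i+1)%4]-P[i])[::-1])).round(1))
for q in ("clip_a","vial_a"):
  for m in masks_of(c,q)[:2]:
    k=m["mask"].astype(np.uint8); pts=np.argwhere(k)[:,::-1]
    w=np.array([onz(c,p,.007)[:2] for p in pts]).astype(np.float32)
    print(q,round(m["score"],2),pts.min(0),pts.max(0),cv2.minAreaRect(w),w.min(0),w.max(0))
for y in range(2):
    pass
cv2.imwrite("pics/w1c.png",cv2.resize(c["color"][40:290,280:560],None,fx=2.1,fy=2.1,interpolation=cv2.INTER_CUBIC))
```

```text
[0.617 0.071]
[0.74  0.045]
[ 0.699 -0.156]
[ 0.576 -0.119]
0.125 -11.8
0.206 -101.5
0.129 163.0
0.194 77.7
clip_a 0.95 [315 129] [341 152] ((0.48209863901138306, 0.04002397879958153), (0.02896140329539776, 0.03193492814898491), 84.83454132080078) [0.46584523 0.02524416] [0.49827442 0.05390673]
clip_a 0.7 [334  58] [363  87] ((0.5052909851074219, 0.1190694123506546), (0.034137606620788574, 0.03155423328280449), 2.47580885887146) [0.4881714  0.10316587] [0.522484  0.1350198]
vial_a 0.78 [318 197] [329 216] ((0.47694528102874756, -0.04799788445234299), (0.01461848895996809, 0.026849808171391487), 0.01404730137437582) [ 0.4696338  -0.06142326] [ 0.48425466 -0.03457186]
vial_a 0.68 [300 246] [311 264] ((0.449503630399704, -0.11841818690299988), (0.027726219967007637, 0.014789432287216187), 54.07202911376953) [ 0.44453564 -0.13384934] [ 0.4599596  -0.10589382]
```

View pics/w1c.png

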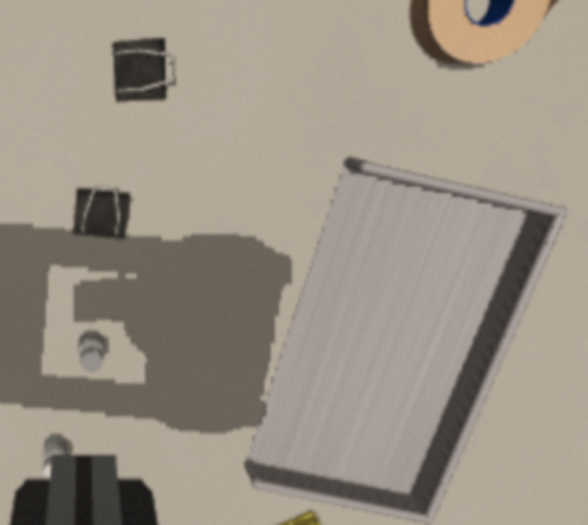

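```bash
cat >> h.py <<'E'
O=np.array([.596,-.024]); Y=np.radians(-12.2); R2=np.array([[np.cos(Y),-np.sin(Y)],[np.sin(Y),np.cos(Y)]])
t2w=lambda p: O+R2@np.array(p)
w2t=lambda p: R2.T@(np.array(p)[:2]-O)
def q(th): return [0,np.cos(th/2),np.sin(th/2),0]
def push(s,e,flip=0,start=.046,stop=.028,feed=.06,z=.021):
    """push a thing whose centre is at world s until its centre is at e"""
    s,e=np.array(s),np.array(e); d=(e-s)/np.linalg.norm(e-s); th=np.arctan2(d[1],d[0])+flip*np.pi
    a=s-d*start; b=e-d*stop
    move_to([*a,.11],q(th)); 
    if line_to([*a,z],feed=.12,stop_force=12): print("touch early",current_tool_pos())
    print("contact",line_to([*b,z],feed=feed,stop_force=25),current_tool_pos())
    line_to([*(b-d*.02),z],feed=.1); line_to([*(b-d*.02),.13],feed=.2)
def look(n,name):
    c=read_camera(n); cv2.imwrite(f"pics/{name}.png",c["color"]); print(current_clock())
    for k,z in (("clip_a",.008),("vial_a",.02)):
        for m in masks_of(c,k)[:3]:
            p=onz(c,m["at"],z); pts=np.argwhere(m["mask"])[:,::-1]; w=np.array([w2t(onz(c,x,.007)) for x in pts])
            print(k,round(m["score"],2),np.round(m["at"]),p.round(3),"tray",w2t(p).round(3),w.min(0).round(3),w.max(0).round(3))
E
python3 - <<'E'
from h import *
push([.482,.040],t2w([.062,0]))
look("scene","s1"); look("side","d1")
E
```

```text
contact False [ 0.63090696 -0.02574816  0.02099701]
11.2667
clip_a 0.69 [304. 247.] [0.501 0.122 0.008] tray [-0.124  0.123] [-0.149  0.102] [-0.099  0.141]
clip_a 0.47 [333. 191.] [ 0.623 -0.046  0.008] tray [ 0.031 -0.015] [ 0.01  -0.038] [0.057 0.003]
vial_a 0.56 [410. 214.] [ 0.449 -0.111  0.02 ] tray [-0.126 -0.116] [-0.136 -0.154] [-0.081 -0.111]
vial_a 0.42 [375. 219.] [ 0.476 -0.041  0.02 ] tray [-0.113 -0.041] [-0.129 -0.074] [-0.075 -0.034]
11.4167
clip_a 0.57 [315. 207.] [ 0.619 -0.052  0.008] tray [ 0.028 -0.022] [ 0.014 -0.043] [0.049 0.015]
clip_a 0.54 [357. 248.] [0.501 0.118 0.008] tray [-0.123  0.119] [-0.142  0.099] [-0.104  0.149]
clip_a 0.5 [370. 208.] [ 0.47  -0.063  0.008] tray [-0.115 -0.064] [-0.121 -0.091] [-0.103 -0.031]
vial_a 0.37 [379. 196.] [ 0.448 -0.108  0.02 ] tray [-0.127 -0.113] [-0.132 -0.178] [-0.107 -0.102]
```

Run:
```python
from h import *
move_to([.50,.06,.25],q(np.pi/2)); look("wrist","w2")
```

```text
13.2
clip_a 0.98 [319. 103.] [0.501 0.12  0.008] tray [-0.123  0.12 ] [-0.139  0.102] [-0.104  0.139]
clip_a 0.93 [426. 254.] [ 0.623 -0.046  0.008] tray [ 0.031 -0.016] [ 0.015 -0.038] [0.058 0.004]
vial_a 0.77 [296. 258.] [ 0.476 -0.046  0.02 ] tray [-0.113 -0.047] [-0.121 -0.066] [-0.104 -0.033]
vial_a 0.56 [276. 306.] [ 0.451 -0.107  0.02 ] tray [-0.124 -0.112] [-0.126 -0.135] [-0.119 -0.112]
```

View pics/w2.png

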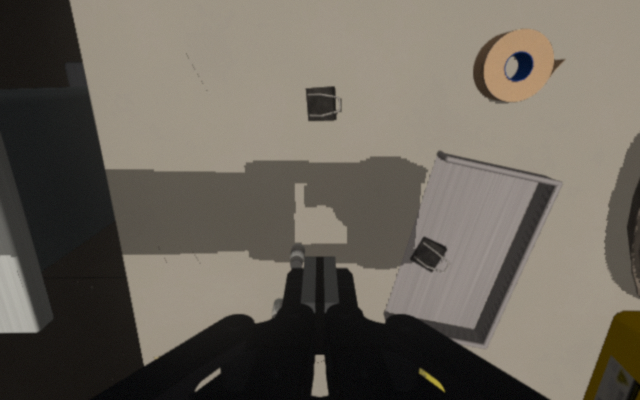

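The wrist view shows clip a at (428,254), just inside the tray front but near it. Clip b is untouched at (320,103). I'll push a deeper, then b sideways.

Run:
```python
from h import *
push(t2w([.030,-.019]),t2w([.070,-.019]))
push([.501,.120],[.501,.051],flip=1)
move_to([.47,.06,.25],q(np.pi/2)); look("wrist","w3")
```

```text
contact False [ 0.63319936 -0.05144806  0.02111115]
contact False [0.50096024 0.07922589 0.02097074]
23.2167
clip_a 0.96 [351. 171.] [0.503 0.051 0.008] tray [-0.107  0.054] [-0.126  0.038] [-0.087  0.074]
clip_a 0.76 [480. 259.] [ 0.653 -0.051  0.008] tray [ 0.061 -0.015] [ 0.046 -0.033] [0.092 0.003]
vial_a 0.62 [327. 252.] [ 0.478 -0.038  0.02 ] tray [-0.112 -0.038] [-0.122 -0.05 ] [-0.105 -0.033]
```

View pics/w3.png

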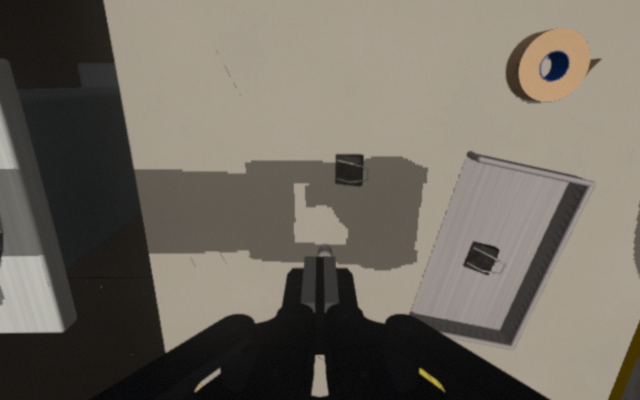

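Clip a now sits well inside at (482,258). Clip b is at (350,170), in line with the opening.

Run:
```python
from h import *
push([.502,.051],t2w([-.025,.056]))
look("scene","s4"); look("side","d4")
```

```text
contact False [0.5558036  0.04110853 0.02107513]
28.675
clip_a 0.71 [243. 205.] [0.691 0.145 0.008] tray [0.057 0.185] [0.005 0.151] [0.109 0.221]
clip_a 0.6 [317. 213.] [0.574 0.036 0.008] tray [-0.034  0.054] [-0.055  0.034] [-0.008  0.074]
clip_a 0.56 [325. 186.] [ 0.646 -0.043  0.008] tray [ 0.053 -0.008] [ 0.041 -0.033] [0.081 0.003]
vial_a 0.6 [413. 211.] [ 0.45  -0.123  0.02 ] tray [-0.122 -0.127] [-0.134 -0.154] [-0.082 -0.111]
vial_a 0.55 [376. 217.] [ 0.479 -0.045  0.02 ] tray [-0.11  -0.045] [-0.128 -0.074] [-0.073 -0.034]
28.825
clip_a 0.46 [305. 207.] [ 0.648 -0.05   0.008] tray [ 0.056 -0.014] [ 0.044 -0.034] [0.075 0.013]
vial_a 0.59 [377. 194.] [ 0.453 -0.119  0.02 ] tray [-0.12  -0.123] [-0.13  -0.174] [-0.107 -0.103]
```

Clip b is tracking straight, so I'll finish the push.

Run:
```python
from h import *
push(t2w([-.030,.054]),t2w([.066,.056]))
move_to([.47,.03,.30],q(np.pi/2)); look("wrist","w5"); look("scene","s5")
```

```text
contact False [0.64476048 0.02217405 0.0210397 ]
34.775
clip_a 0.84 [464. 218.] [ 0.651 -0.051  0.008] tray [ 0.059 -0.015] [ 0.045 -0.032] [0.081 0.004]
clip_a 0.64 [483. 160.] [0.663 0.022 0.008] tray [0.055 0.059] [0.042 0.04 ] [0.075 0.074]
vial_a 0.66 [325. 216.] [ 0.477 -0.045  0.02 ] tray [-0.112 -0.045] [-0.121 -0.063] [-0.104 -0.034]
34.925
clip_a 0.74 [379. 218.] [ 0.487 -0.06   0.008] tray [-0.099 -0.059] [-0.128 -0.074] [-0.075 -0.036]
clip_a 0.59 [326. 186.] [ 0.648 -0.046  0.008] tray [ 0.055 -0.011] [ 0.039 -0.035] [0.084 0.003]
clip_a 0.53 [298. 192.] [0.664 0.019 0.008] tray [0.057 0.057] [0.033 0.038] [0.081 0.076]
vial_a 0.5 [378. 217.] [ 0.476 -0.048  0.02 ] tray [-0.112 -0.049] [-0.126 -0.076] [-0.072 -0.036]
vial_a 0.49 [412. 213.] [ 0.448 -0.116  0.02 ] tray [-0.125 -0.121] [-0.136 -0.154] [-0.081 -0.11 ]
```

View pics/w5.png

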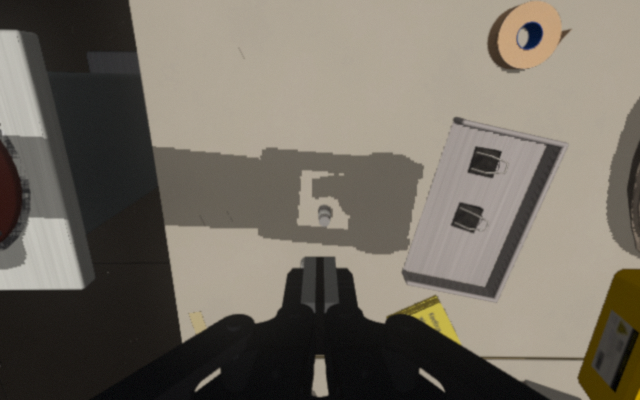

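Both clips lie flat well inside the tray, at (485,162) and (468,218). The vials, tape and notes are where they were.

```bash
python3 -c "
from workcell import *
pause(0.5); print(job_done())"
```

```text
the job is handed in; nothing more can be done
None
```

Both clips were swept flat into the catch tray, each about 40 mm or more inside the open front, the vials, tape roll and notes looked unmoved in the last pictures, and the job was handed in at about 35.5 s.

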